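# Post the dead phones into the collection box

## Robot

A 6-joint arm with a two-finger parallel gripper is mounted at the origin on the work surface. World frame = base frame: x ahead of the robot, y to its left, z up, the work surface at z = 0. Lengths are in mm, angles in degrees, forces in N, time in s.
With the tool pointing down it reaches from about 300 to 850 mm from the base axis. Payload 4.2 kg.
Tool frame: the origin (TCP) lies midway between the tips of the shut fingers; the grasp point (between the pads) lies 19 mm behind it; z points along the fingers, y is the direction in which the jaws open and shut (so a half turn about z gives the same grasp; the last joint's range is limited). The gripper opens to 91 mm and grips with 3 to 60 N. Pads are 32 mm wide; open, the fingers measure 118 mm over their backs; the gripper's body (76 mm by 178 mm) begins 60 mm behind the grasp point.
Start: joints at [70.932, 18.312, 89.639, -0, 72.044, -1.146], TCP at [176.944, 547.114, 213.976] pointing down, gripper open.
Joint ranges: [-177.97, 177.97], [-48.28, 115.42], [12.27, 149.76], [-77.06, 257.06], [2.81, 150.46], [-146.56, 146.56]. Speed limits (degrees/s): [147.25, 147.25, 180, 180, 180, 180].

## Interface

Orientations are given as [roll, pitch, yaw] about the fixed x, y, z axes, in that order (R = Rz(yaw) Ry(pitch) Rx(roll)).
In Python, from workcell import env gives the robot as it stands.
- The arm moves only by the shell command python3 -m jog 'ROWS' [FORCE]. ROWS is JSON, a list of rows, each an object of numbers: "dx", "dy", "dz": the shift along the world's x, y, z in m; "wx", "wy", "wz": the turn, a rotation vector about the world's x, y, z in rad; "grip": the gripper's target within -1 to 1 (shut at 1, half-way at 0, fully open at -1). In form: [{"dx": .., "dy": .., "dz": .., "wx": .., "wy": .., "wz": .., "grip": ..}, ...]. A call has 1 to 10 rows; each row shifts and turns the commanded pose from where the row before left it; what a row does not reach is not made up. A row lasts 1/10 s, in which the tool goes at most 50 mm and 8.59 degrees, less where a joint would pass 70% of its speed; a pose out of reach is approached as far as the arm can. A call with a gripper value outside its range is refused whole. The fingers move at their own pace and stop on an object; FORCE is the grip in N (left out, the last holds). Time passes only in rows, so rows that do not move let the fingers close. It gives the time, the measured TCP pose, the force and the opening at its end, in the units of the state.
- env.state(): the state, without advancing time (a new reading comes with each control period).
- env.grab_frame(name): name is "scene" or "top"; returns the picture (400x640x3 uint8, red, green, blue); there is no depth.
- env.get_calibration(name): a dict with "fx", "fy", "cx", "cy" (pixels), "R" (3x3) and "t" (3): a world point X has camera coordinates R X + t. Camera axes: x right, y down, z forward; pixel columns grow to the right and rows downward; lengths in mm; the calibration is good to about 2 mm. A picture is of the moment at which its call begins. get_calibration takes no time and is no camera call.
- env.job_done(): hands the job in, once; it reports no verdict.
The state is a dict: "time_s": time; "qpos": joint angles; "qvel": joint speeds; "effort": joint torques, N m; "ee_pos": TCP position; "ee_rot": TCP orientation; "force": force on the tool from outside, world axes, zero at the start; "torque": the same for the moment, N m; "gripper_width": finger opening in mm.
Only numpy, scipy, OpenCV 4.12 (cv2) and the standard library are available. Lean on these libraries where they do the work, as an engineer would, in place of code of your own. Each camera call takes 0.05 s, during which the arm holds its last target. There are 200 camera calls.

## Task

Post both red phones through the slot in the yellow lid so that they drop right inside the collection box. One lies tight in a row with two good phones, so it will need sliding clear before it can be gripped. Leave the good phones and everything else where they are.

Things in the scene. Friction and masses are not known exactly. Their poses are not given: they have to be found in the camera images.
- red_row_center (a point): red dead phone, lying face down in any place of a touching row of three phones on the green mat, long sides adjoining (0.5 mm gaps), ends out of line by up to 20 mm: no room for fingers beside it. 122 x 60 x 9 mm, 120 to 240 g. This point is its centre (4.5 mm above what it lies on); x along its length (black camera patch near the +x end), y across its width, z up
- red_loose_center (a point): second red dead phone, same kind, lying face down by itself on the bench, the spray bottle off one end and the small tin off the other. 122 x 60 x 9 mm, 120 to 240 g. This point is its centre (4.5 mm above what it lies on); x along its length (black camera patch near the +x end), y across its width, z up
- slot (a point): slot in the middle of the box's yellow lid (5 mm thick): a plain opening 80 mm long (y) by 30 mm wide (x), for a phone end first, its 60 mm width along the slot. A phone put in aslant, dipped some 40 degrees, to just past its middle tips over the lip and drops in when let go. This point: slot centre on the lid's upper face, 165 mm above the bench; z up
- box: grey collection box, fixed to the bench, 190 mm (x) by 130 mm (y) by 165 mm high, walls 6 mm, empty inside with 155 mm clear depth; origin at the centre of its underside on the bench
- mat: green repair mat, fixed, 330 mm (x) by 200 mm (y), 3 mm thick, under the row of phones; origin at the centre of its underside. The phones in the row lie with their length along the mat's x, their centres at about y = -60, 0 and +60 mm
- blue_center (a point): good blue phone in the row, not to be taken or shifted. 122 x 60 x 9 mm, 120 to 240 g. This point is its centre (4.5 mm above what it lies on); x along its length (black camera patch near the +x end), y across its width, z up
- white_center (a point): good white phone in the row, not to be taken or shifted. 122 x 60 x 9 mm, 120 to 240 g. This point is its centre (4.5 mm above what it lies on); x along its length (black camera patch near the +x end), y across its width, z up
- charger: black charger brick, 44 x 44 x 28 mm, bystander standing on the mat beyond one end of an outer phone place; origin at the centre of its underside
- tape: blue roll of tape lying flat, 48 mm across, 22 mm high, bystander on the mat beyond the opposite end of the other outer phone place; origin at the centre of its underside
- spray: spray bottle, white with red cap, 52 mm across, 130 mm tall, standing about 40 mm off one end of the loose red phone, bystander; origin at the centre of its underside
- tin: low aluminium tin, 48 mm across, 32 mm high, about 40 mm off the other end of the loose red phone, bystander; origin at the centre of its underside
- driver: screwdriver with orange handle, 180 mm long, lying beyond the work area, roughly along y, bystander
- mug: blue mug, 80 mm across, 90 mm tall, standing beyond the work area, bystander; origin at the centre of its underside
Not all that is in view belongs to the job. Leave any brown look-alike of the part that bears red_row_center alone. What is shaped like the part that bears red_loose_center but turquoise is not meant.

How it is judged:
By the outcome, as a careful person would: the job done as asked, in the order asked, and still so for the second after the job is handed in, with the robot touching nothing.
It also fails if it takes over 72 s, if anything falls off the work surface, if the arm or the gripper's body presses on something with over 40 N, if the wrist force passes 120 N, or if a joint passes its speed limit or range.

## Working session

There is one attempt and no reset: what is moved stays moved. The work goes in short steps, Python scripts to look and compute and a shell command to move; the robot and the scene stay as the last step left them, time stands still between calls to the robot, and variables do not carry over. Pictures are saved under pics/ and viewed, about 8 in all and at most 12, crops included, and the job is handed in when it is done.

```bash
ls; mkdir -p pics; python3 - <<'E'
from workcell import env
import cv2,numpy as np
for n in("top","scene"):
    im=env.grab_frame(n); cv2.imwrite(f"pics/{n}0.png",im[:,:,::-1])
    c=env.get_calibration(n); R=np.array(c["R"]);print(n,c["fx"],c["cx"],c["cy"],np.round(R,3).tolist(),(-R.T@np.array(c["t"])).round())
print(env.state())
E
```

```text
pics
top 372.37193072123506 322.0937592405669 196.5518392682025 [[-0.023, -1.0, -0.001], [-0.977, 0.023, -0.213], [0.213, -0.004, -0.977]] [ 327.   64. 1037.]
scene 460.50338827896377 317.90393928504056 208.83138661775695 [[-0.578, 0.816, -0.003], [0.449, 0.315, -0.836], [-0.681, -0.485, -0.549]] [1498.  771.  918.]
{'time_s': 0.1, 'qpos': array([ 7.09325569e+01,  1.83474911e+01,  8.96971709e+01,  2.22648440e-03,
        7.20461289e+01, -1.14627399e+00]), 'qvel': array([-0.04454656, -0.08719879, -0.15430092, -0.00664323,  0.04418065,
       -0.01432131]), 'effort': array([-1.56540369e-03, -4.13332558e+01, -2.32504731e+01,  7.26986979e-02,
        4.23454586e-02, -4.88380579e-05]), 'ee_pos': array([176.77734211, 546.68272971, 213.2244681 ]), 'ee_rot': array([-1.79909270e+02, -3.93281473e-03,  1.62078140e+02]), 'force': array([-0.46305717, -0.47087323,  0.24649406]), 'torque': array([ 0.02635186, -0.00075565,  0.02059204]), 'gripper_width': 91.32350757080401}
```

View pics/top0.png

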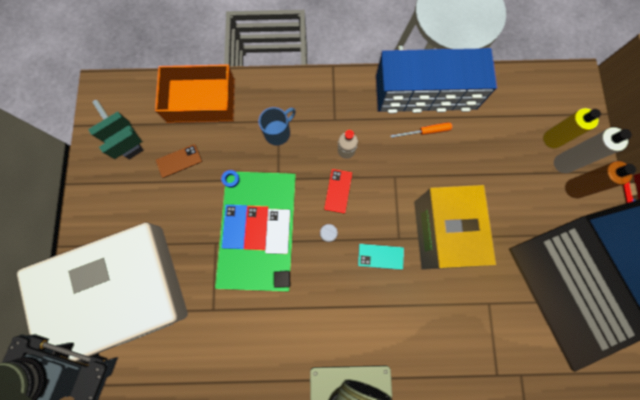

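View pics/scene0.png

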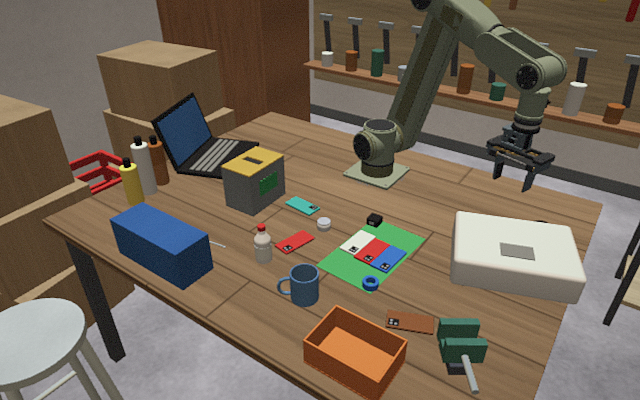

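Top view: the row is blue (236,227), red (256,228), white (278,231). The loose red phone is at (338,191), between the spray (348,143) and the tin (328,232). The brown (178,161) and turquoise (381,257) look-alikes are not meant. The slot is at (462,226), the tape at (230,179) and the charger at (282,279).

```bash
cat > h.py <<'E'
from workcell import env
import cv2,numpy as np
def ray(n,uv,z):
    c=env.get_calibration(n);R=np.array(c["R"]);t=np.array(c["t"]);C=-R.T@t
    uv=np.atleast_2d(np.array(uv,float))
    d=np.c_[(uv[:,0]-c["cx"])/c["fx"],(uv[:,1]-c["cy"])/c["fy"],np.ones(len(uv))]@R
    return (C+d*((z-C[2])/d[:,2])[:,None])[:,:2]
def proj(n,P):
    c=env.get_calibration(n);q=np.atleast_2d(P)@np.array(c["R"]).T+np.array(c["t"])
    return np.c_[c["fx"]*q[:,0]/q[:,2]+c["cx"],c["fy"]*q[:,1]/q[:,2]+c["cy"]]
def blobs(im,lo,hi,n="top",box=None,z=0,amin=60):
    hsv=cv2.cvtColor(im,cv2.COLOR_RGB2HSV);m=cv2.inRange(hsv,np.array(lo),np.array(hi))
    if lo[0]==0 and hi[0]<=10: m|=cv2.inRange(hsv,np.array([172]+lo[1:]),np.array([180]+hi[1:]))
    if box: k=np.zeros_like(m);k[box[1]:box[3],box[0]:box[2]]=1;m*=k
    m=cv2.morphologyEx(m,cv2.MORPH_CLOSE,np.ones((3,3)))
    for c in cv2.findContours(m,cv2.RETR_EXTERNAL,cv2.CHAIN_APPROX_NONE)[0]:
        if cv2.contourArea(c)<amin: continue
        w=ray(n,c[:,0,:],z).astype(np.float32);r=cv2.minAreaRect(w)
        print(np.round(c[:,0].mean(0)),"c",np.round(r[0],1),"size",np.round(r[1],1),"ang",round(r[2],1),"bb",w.min(0).round(),w.max(0).round())
E
python3 - <<'E'
from h import *
im=cv2.imread("pics/top0.png")[:,:,::-1].copy()
for nm,lo,hi,box,z in[("red",[0,150,120],[6,255,255],(200,160,360,300),9),("blue",[105,120,80],[125,255,255],(215,165,300,260),12),
  ("white",[0,0,190],[180,50,255],(262,200,300,260),12),("green",[50,120,80],[75,255,255],(200,160,310,300),3),("charger",[0,0,0],[180,255,60],(270,265,300,295),31),
  ("yellow",[18,120,80],[32,255,255],(400,170,510,280),165),("slot",[0,0,60],[180,90,200],(440,210,485,240),165),("tin",[0,0,150],[180,50,255],(315,220,340,245),32),
  ("turq",[80,100,80],[95,255,255],(340,230,420,280),9)]:
    print(nm);blobs(im,lo,hi,box=box,z=z)
c=im[160:300,200:510]; cv2.imwrite("pics/crop0.png",cv2.resize(c,None,fx=2.5,fy=2.5,interpolation=cv2.INTER_CUBIC)[:,:,::-1])
E
```

```text
red
[256. 228.] c [467.9 246.3] size [ 55.3 116.5] ang 86.3 bb [410. 215.] [526. 277.]
[338. 191.] c [567.6  14.6] size [ 61.4 122.5] ang 78.2 bb [505. -25.] [631.  55.]
blue
[234. 224.] c [471.6 305.5] size [ 54.8 116. ] ang 86.7 bb [414. 276.] [529. 335.]
[230. 178.] c [609.6 321.9] size [47.9 44.4] ang 36.3 bb [587. 298.] [634. 344.]
white
[277. 231.] c [456.4 185.6] size [ 60.5 121.4] ang 86.4 bb [395. 153.] [518. 219.]
green
[258. 235.] c [464.4 245.9] size [200.7 330. ] ang 86.4 bb [297. 136.] [630. 355.]
charger
yellow
[462. 227.] c [ 438.9 -267.3] size [198.5 139.3] ang 1.9 bb [ 341. -338.] [ 539. -196.]
slot
[454. 225.] c [ 439.6 -248.1] size [40.3 26.1] ang 88.6 bb [ 426. -268.] [ 453. -228.]
tin
[328. 232.] c [447.2  44.8] size [44.  44.2] ang 43.4 bb [425.  22.] [469.  68.]
turq
[381. 256.] c [380.4 -96.1] size [121.5  59.6] ang 84.0 bb [ 347. -159.] [415. -33.]
```

View pics/crop0.png

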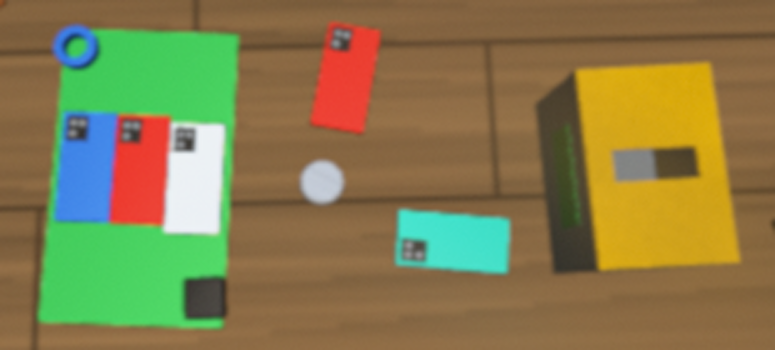

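Crop: the middle phone of the row is red, with its patch up at +x. The loose red phone is alone between the spray and the tin. Turquoise (381,257) is the decoy. The slot spans u 445–479, v 219–233.

Plan:
- Push the row phone about 135 mm towards +x from its -x end, with the fingers nearly shut.
- Grip it near its -x end.
- Insert its +x end first, tool dipped 40°.

```bash
R='{"dx":0.0101,"dy":-0.01475,"wz":-0.1445,"grip":0.75}'; python3 -m jog '[{"dx":0.0101,"dy":-0.01475,"wz":-0.1445,"grip":0.75},{"dx":0.0101,"dy":-0.01475,"wz":-0.1445,"grip":0.75},{"dx":0.0101,"dy":-0.01475,"wz":-0.1445,"grip":0.75},{"dx":0.0101,"dy":-0.01475,"wz":-0.1445,"grip":0.75},{"dx":0.0101,"dy":-0.01475,"wz":-0.1445,"grip":0.75},{"dx":0.0101,"dy":-0.01475,"wz":-0.1445,"grip":0.75},{"dx":0.0101,"dy":-0.01475,"wz":-0.1445,"grip":0.75},{"dx":0.0101,"dy":-0.01475,"wz":-0.1445,"grip":0.75},{"dx":0.0101,"dy":-0.01475,"wz":-0.1445,"grip":0.75},{"dx":0.0101,"dy":-0.01475,"wz":-0.1445,"grip":0.75}]' 20
python3 - <<'E'
from h import *
print(env.state()["qpos"].round(1))
# slot centre
print(ray("top",[[444.8,218.8],[479.2,218.8],[479.2,232.8],[444.8,232.8]],165).round(1))
im=cv2.imread("pics/scene0.png")[:,:,::-1].copy()
for nm,lo,hi,box,z in[("yellow",[18,120,80],[32,255,255],(210,140,300,200),165),("slot",[0,0,0],[180,255,110],(240,150,270,170),165),("red",[0,150,120],[6,255,255],(270,225,400,270),10)]:
    print(nm);blobs(im,lo,hi,n="scene",box=box,z=z,amin=20)
E
```

```text
[70.9 18.3 89.7  0.  72.  -1.1]
[[ 456.  -228.4]
 [ 454.  -309.6]
 [ 421.  -305.9]
 [ 422.9 -225.3]]
yellow
[252. 161.] c [ 440.9 -266.4] size [199.4 140.9] ang 1.9 bb [ 341. -339.] [ 542. -194.]
slot
[252. 160.] c [ 440.5 -265.7] size [21.6 72.6] ang 1.6 bb [ 429. -302.] [ 452. -229.]
red
[371. 251.] c [469.2 246.3] size [ 58. 122.] ang 85.7 bb [407. 213.] [532. 278.]
[294. 241.] c [571.  17.] size [ 62.5 124.1] ang 77.8 bb [507. -24.] [638.  58.]invalid input
```

```bash
python3 -m jog '[{"dx":0.0101,"dy":-0.01475,"dz":0,"wx":0,"wy":0,"wz":-0.1445,"grip":0.75},{"dx":0.0101,"dy":-0.01475,"dz":0,"wx":0,"wy":0,"wz":-0.1445,"grip":0.75},{"dx":0.0101,"dy":-0.01475,"dz":0,"wx":0,"wy":0,"wz":-0.1445,"grip":0.75},{"dx":0.0101,"dy":-0.01475,"dz":0,"wx":0,"wy":0,"wz":-0.1445,"grip":0.75},{"dx":0.0101,"dy":-0.01475,"dz":0,"wx":0,"wy":0,"wz":-0.1445,"grip":0.75},{"dx":0.0101,"dy":-0.01475,"dz":0,"wx":0,"wy":0,"wz":-0.1445,"grip":0.75},{"dx":0.0101,"dy":-0.01475,"dz":0,"wx":0,"wy":0,"wz":-0.1445,"grip":0.75},{"dx":0.0101,"dy":-0.01475,"dz":0,"wx":0,"wy":0,"wz":-0.1445,"grip":0.75},{"dx":0.0101,"dy":-0.01475,"dz":0,"wx":0,"wy":0,"wz":-0.1445,"grip":0.75},{"dx":0.0101,"dy":-0.01475,"dz":0,"wx":0,"wy":0,"wz":-0.1445,"grip":0.75}]' 20
```

```text
time_s: 1.1
ee_pos: [278.1, 398.7, 213.6]
ee_rot: [-180.0, 0.0, 78.9]
force: [0.2, -0.3, -0.2]
gripper_width: 14.2
```

```bash
python3 -m jog '[{"dx":0.0101,"dy":-0.0147,"dz":-0.0133,"wx":0,"wy":0,"wz":-0.144,"grip":0.75},{"dx":0.0101,"dy":-0.0147,"dz":-0.0133,"wx":0,"wy":0,"wz":-0.144,"grip":0.75},{"dx":0.0101,"dy":-0.0147,"dz":-0.0133,"wx":0,"wy":0,"wz":-0.144,"grip":0.75},{"dx":0.0101,"dy":-0.0147,"dz":-0.0133,"wx":0,"wy":0,"wz":-0.144,"grip":0.75},{"dx":0.0101,"dy":-0.0147,"dz":-0.0133,"wx":0,"wy":0,"wz":-0.144,"grip":0.75},{"dx":0.0101,"dy":-0.0147,"dz":-0.0133,"wx":0,"wy":0,"wz":-0.144,"grip":0.75},{"dx":0.0101,"dy":-0.0147,"dz":-0.0133,"wx":0,"wy":0,"wz":-0.144,"grip":0.75},{"dx":0.0101,"dy":-0.0147,"dz":-0.0133,"wx":0,"wy":0,"wz":-0.144,"grip":0.75},{"dx":0.0101,"dy":-0.0147,"dz":-0.0133,"wx":0,"wy":0,"wz":-0.144,"grip":0.75},{"dx":0.0101,"dy":-0.0147,"dz":-0.0133,"wx":0,"wy":0,"wz":-0.144,"grip":0.75}]'
python3 - <<'E'
from h import *
print(env.state()["qpos"].round(1))
im=env.grab_frame("top")
print("red");blobs(im,[0,150,120],[6,255,255],box=(200,160,360,300),z=12)
a=im[150:310,190:350];s=env.grab_frame("scene")[190:310,290:450]
cv2.imwrite("pics/p1.png",np.hstack([cv2.resize(a,(400,400),interpolation=2),cv2.resize(s,(400,400*120//160),interpolation=2)] if 0 else [cv2.resize(a,(400,400),interpolation=2),cv2.copyMakeBorder(cv2.resize(s,(400,300),interpolation=2),0,100,0,0,0)])[:,:,::-1])
E
```

```text
time_s: 2.1
ee_pos: [379.1, 251.9, 80.2]
ee_rot: [180.0, 0.0, -3.6]
force: [0.2, 0.1, 0.1]
gripper_width: 11.4
[ 32.2  15.6 115.8  -0.   48.7 125.7]
red
[256. 224.] c [476.  245.2] size [56.6 98.3] ang 87.1 bb [426. 215.] [525. 275.]
[338. 191.] c [567.   14.8] size [ 61.1 122.3] ang 78.2 bb [504. -24.] [630.  55.]
```

View pics/p1.png

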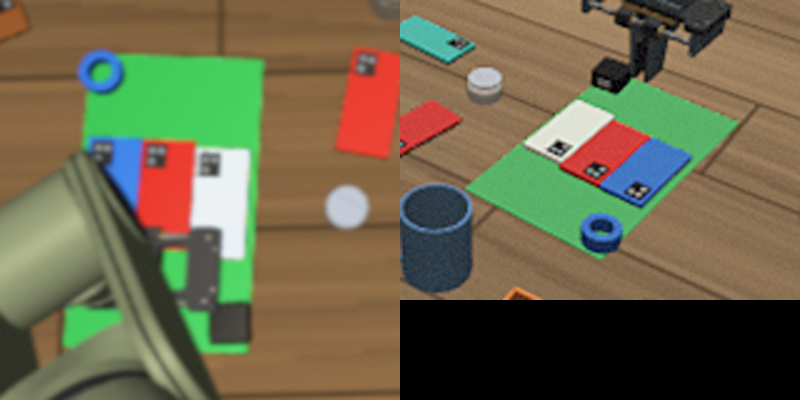

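Shown: the fingers are behind the red phone's -x end, clear of the charger. Row order blue, red, white is confirmed. Lowering and pushing.

```bash
python3 -m jog '[{"dx":0,"dy":0,"dz":-0.025,"wx":0,"wy":0,"wz":0,"grip":0.75},{"dx":0,"dy":0,"dz":-0.025,"wx":0,"wy":0,"wz":0,"grip":0.75},{"dx":0,"dy":0,"dz":-0.018,"wx":0,"wy":0,"wz":0,"grip":0.75},{"dx":0,"dy":0,"dz":-0.005,"wx":0,"wy":0,"wz":0,"grip":0.75},{"dx":0.006,"dy":-0.0004,"dz":0,"wx":0,"wy":0,"wz":0,"grip":0.75},{"dx":0.006,"dy":-0.0004,"dz":0,"wx":0,"wy":0,"wz":0,"grip":0.75},{"dx":0.008,"dy":-0.0005,"dz":0,"wx":0,"wy":0,"wz":0,"grip":0.75},{"dx":0.010,"dy":-0.0006,"dz":0,"wx":0,"wy":0,"wz":0,"grip":0.75},{"dx":0.010,"dy":-0.0006,"dz":0,"wx":0,"wy":0,"wz":0,"grip":0.75},{"dx":0.010,"dy":-0.0006,"dz":0,"wx":0,"wy":0,"wz":0,"grip":0.75}]'
python3 - <<'E'
from h import *
im=env.grab_frame("scene");print(env.state()["force"].round(1))
blobs(im,[0,150,120],[6,255,255],n="scene",box=(270,225,400,270),z=12)
blobs(im,[105,120,80],[125,255,255],n="scene",box=(360,240,420,275),z=12)
E
```

```text
time_s: 3.2
ee_pos: [430.0, 249.6, 8.3]
ee_rot: [-180.0, -0.0, -3.2]
force: [-3.4, 1.3, 1.8]
gripper_width: 11.4
[2.  0.3 0.4]
[364. 257.] c [508.5 244.8] size [ 58.8 124.4] ang 86.9 bb [446. 215.] [572. 276.]
[294. 241.] c [573.1  18.7] size [ 62.1 123.9] ang 78.0 bb [509. -22.] [639.  58.]
[388. 258.] c [476.1 307.6] size [ 58.5 123.1] ang 87.1 bb [414. 277.] [539. 340.]
```

```bash
python3 -m jog '[{"dx":0.010,"dy":-0.0006,"dz":0,"wx":0,"wy":0,"wz":0,"grip":0.75},{"dx":0.010,"dy":-0.0006,"dz":0,"wx":0,"wy":0,"wz":0,"grip":0.75},{"dx":0.010,"dy":-0.0006,"dz":0,"wx":0,"wy":0,"wz":0,"grip":0.75},{"dx":0.010,"dy":-0.0006,"dz":0,"wx":0,"wy":0,"wz":0,"grip":0.75},{"dx":0.010,"dy":-0.0006,"dz":0,"wx":0,"wy":0,"wz":0,"grip":0.75},{"dx":0.010,"dy":-0.0006,"dz":0,"wx":0,"wy":0,"wz":0,"grip":0.75},{"dx":0.010,"dy":-0.0006,"dz":0,"wx":0,"wy":0,"wz":0,"grip":0.75},{"dx":0.010,"dy":-0.0006,"dz":0,"wx":0,"wy":0,"wz":0,"grip":0.75},{"dx":0.010,"dy":-0.0006,"dz":0,"wx":0,"wy":0,"wz":0,"grip":0.75},{"dx":0.007,"dy":-0.0004,"dz":0,"wx":0,"wy":0,"wz":0,"grip":0.75}]'
python3 - <<'E'
from h import *
im=env.grab_frame("scene");print(env.state()["force"].round(1))
blobs(im,[0,150,120],[6,255,255],n="scene",box=(270,225,400,310),z=12)
blobs(im,[105,120,80],[125,255,255],n="scene",box=(350,240,420,295),z=12)
im=env.grab_frame("top")
blobs(im,[0,150,120],[6,255,255],box=(200,130,360,300),z=12)
E
```

```text
time_s: 4.25
ee_pos: [527.1, 243.7, 8.0]
ee_rot: [-180.0, -0.0, -3.2]
force: [-1.0, 0.4, 0.5]
gripper_width: 11.1
[-0.1 -0.6 -0.6]
[346. 273.] c [606.  239.1] size [ 61.1 124.5] ang 86.7 bb [544. 206.] [670. 271.]
[294. 241.] c [573.1  18.7] size [ 62.1 123.9] ang 78.0 bb [509. -22.] [639.  59.]
[370. 283.] c [604.6 320. ] size [58.9 43.6] ang 35.1 bb [575. 294.] [636. 343.]
[388. 259.] c [475.9 309. ] size [ 58.4 122.5] ang 85.8 bb [413. 277.] [539. 340.]
[338. 191.] c [566.8  15. ] size [ 61.7 121.9] ang 78.2 bb [504. -24.] [630.  55.]
[264. 170.] c [623.3 227.1] size [84.2 46.1] ang 0.3 bb [581. 204.] [665. 250.]
```

```bash
python3 -m jog '[{"dx":-0.006,"dy":0,"dz":0,"wx":0,"wy":0,"wz":0,"grip":0.75},{"dx":0,"dy":0,"dz":0.02,"wx":0,"wy":0,"wz":0,"grip":0.75},{"dx":0,"dy":0,"dz":0.02,"wx":0,"wy":0,"wz":0,"grip":-0.67},{"dx":0.015,"dy":-0.0009,"dz":0,"wx":0,"wy":0,"wz":0,"grip":-0.67},{"dx":0.015,"dy":-0.0009,"dz":0,"wx":0,"wy":0,"wz":0,"grip":-0.67},{"dx":0.0155,"dy":-0.0009,"dz":0,"wx":0,"wy":0,"wz":0,"grip":-0.67},{"dx":0,"dy":0,"dz":0,"wx":0,"wy":0,"wz":0,"grip":-0.67},{"dx":0,"dy":0,"dz":0,"wx":0,"wy":0,"wz":0,"grip":-0.67}]'
```

```text
time_s: 5.15
ee_pos: [564.3, 240.9, 47.7]
ee_rot: [180.0, 0.1, -3.2]
force: [-0.4, -0.4, 0.1]
gripper_width: 56.5
```

```bash
python3 -m jog '[{"dx":0,"dy":0,"dz":0,"wx":0,"wy":0,"wz":0,"grip":-0.67},{"dx":0,"dy":0,"dz":0,"wx":0,"wy":0,"wz":0,"grip":-0.67},{"dx":0.002,"dy":0,"dz":0,"wx":0,"wy":0,"wz":0,"grip":-0.67}]'
python3 - <<'E'
from h import *
a=env.grab_frame("top")[120:280,190:350];s=env.grab_frame("scene")[190:310,290:450]
cv2.imwrite("pics/p2.png",np.hstack([cv2.resize(a,(400,400),interpolation=2),cv2.copyMakeBorder(cv2.resize(s,(400,300),interpolation=2),0,100,0,0,0)])[:,:,::-1])
E
```

```text
time_s: 5.45
ee_pos: [566.7, 241.0, 48.0]
ee_rot: [180.0, 0.0, -3.2]
force: [0.2, 0.8, -0.6]
gripper_width: 75.9
```

View pics/p2.png

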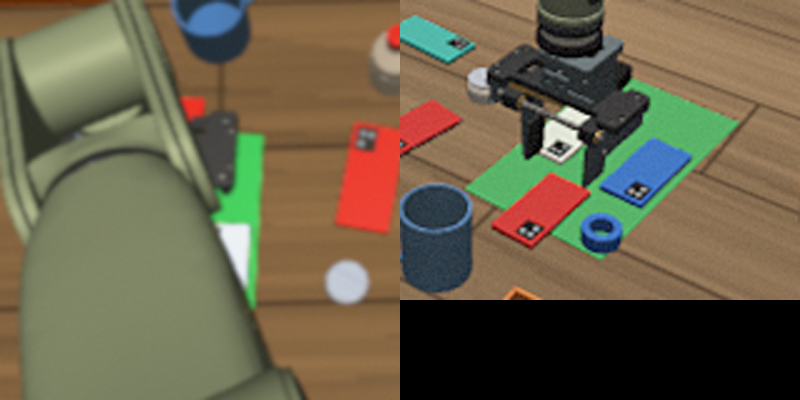

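Shown: red is fully clear of the row, and blue and white have not moved. The fingers straddle red's -x half. Lowering and gripping.

```bash
python3 -m jog '[{"dx":0,"dy":0,"dz":-0.02,"wx":0,"wy":0,"wz":0,"grip":-0.67},{"dx":0,"dy":0,"dz":-0.017,"wx":0,"wy":0,"wz":0,"grip":-0.67},{"dx":0,"dy":0,"dz":-0.006,"wx":0,"wy":0,"wz":0,"grip":-0.67},{"dx":0,"dy":0,"dz":0,"wx":0,"wy":0,"wz":0,"grip":0},{"dx":0,"dy":0,"dz":0,"wx":0,"wy":0,"wz":0,"grip":0.3},{"dx":0,"dy":0,"dz":0,"wx":0,"wy":0,"wz":0,"grip":0.3},{"dx":0,"dy":0,"dz":0,"wx":0,"wy":0,"wz":0,"grip":0.3},{"dx":0,"dy":0,"dz":0,"wx":0,"wy":0,"wz":0,"grip":0.3}]' 35
```

```text
time_s: 6.35
ee_pos: [567.8, 241.1, 5.4]
ee_rot: [-180.0, -0.1, -3.2]
force: [-0.0, -0.3, 0.5]
gripper_width: 59.6
```

Gripped at 59.6 mm. Lifting and starting towards the box.

```bash
python3 -m jog '[{"dx":0,"dy":0,"dz":0.01,"wx":0,"wy":0,"wz":0,"grip":0.3},{"dx":0,"dy":0,"dz":0.03,"wx":0,"wy":0,"wz":0,"grip":0.3},{"dx":0,"dy":0,"dz":0.045,"wx":0,"wy":0,"wz":0,"grip":0.3},{"dx":0,"dy":0,"dz":0.045,"wx":0,"wy":0,"wz":0,"grip":0.3},{"dx":0,"dy":0,"dz":0.045,"wx":0,"wy":0,"wz":0,"grip":0.3},{"dx":0,"dy":0,"dz":0.045,"wx":0,"wy":0,"wz":0,"grip":0.3},{"dx":0,"dy":0,"dz":0.04,"wx":0,"wy":0,"wz":0,"grip":0.3},{"dx":-0.01,"dy":-0.025,"dz":0.01,"wx":0,"wy":0,"wz":0.03,"grip":0.3},{"dx":-0.016,"dy":-0.04,"dz":0,"wx":0,"wy":0,"wz":0.03,"grip":0.3},{"dx":-0.016,"dy":-0.04,"dz":0,"wx":0,"wy":0,"wz":0.03,"grip":0.3}]'
python3 - <<'E'
from h import *
s=env.state();print(s["qpos"].round(1))
im=env.grab_frame("top");blobs(im,[0,150,120],[6,255,255],box=(180,80,480,300),z=s["ee_pos"][2]+6)
E
```

```text
time_s: 7.35
ee_pos: [524.5, 135.1, 275.7]
ee_rot: [180.0, -0.0, 2.1]
force: [0.8, -0.9, -1.8]
gripper_width: 59.7
[ 13.2  13.4  87.7  -0.   78.9 101.2]
[286. 189.] c [509.1 136.6] size [60.5  8.6] ang 88.6 bb [504. 106.] [513. 167.]
[341. 188.] c [504.1  27.9] size [45.3 89.1] ang 77.8 bb [458.  -1.] [550.  43.]
```

```bash
python3 -m jog '[{"dx":-0.0167,"dy":-0.0404,"dz":0,"wx":-0.0026,"wy":0.0785,"wz":0,"grip":0.3},{"dx":-0.0167,"dy":-0.0404,"dz":0,"wx":-0.0026,"wy":0.0785,"wz":0,"grip":0.3},{"dx":-0.0167,"dy":-0.0404,"dz":0,"wx":-0.0026,"wy":0.0785,"wz":0,"grip":0.3},{"dx":-0.0167,"dy":-0.0404,"dz":0,"wx":-0.0026,"wy":0.0785,"wz":0,"grip":0.3},{"dx":-0.0167,"dy":-0.0404,"dz":0,"wx":-0.0026,"wy":0.0785,"wz":0,"grip":0.3},{"dx":-0.0167,"dy":-0.0404,"dz":0,"wx":-0.0026,"wy":0.0785,"wz":0,"grip":0.3},{"dx":-0.0167,"dy":-0.0404,"dz":0,"wx":-0.0026,"wy":0.0785,"wz":0,"grip":0.3},{"dx":-0.0167,"dy":-0.0404,"dz":0,"wx":-0.0026,"wy":0.0785,"wz":0,"grip":0.3},{"dx":-0.0167,"dy":-0.0404,"dz":0,"wx":-0.0026,"wy":0.0785,"wz":0,"grip":0.3},{"dx":-0.0167,"dy":-0.0404,"dz":0,"wx":-0.0026,"wy":0.0785,"wz":0,"grip":0.3}]'
python3 - <<'E'
from h import *
from scipy.spatial.transform import Rotation as Ro
s=env.state();print(s["qpos"].round(1),s["ee_pos"],s["ee_rot"])
R=Ro.from_euler("xyz",s["ee_rot"],degrees=True).as_matrix();print(R.round(3))
im=env.grab_frame("scene").copy()
for a in(36,40):
  for k in((-61,-30),(-61,30),(61,30),(61,-30)):
    P=s["ee_pos"]+R@np.array([a+k[0],k[1],-6.5]);u=proj("scene",P)[0];cv2.circle(im,tuple(np.int32(u*16)),16,(0,255,0) if a==36 else (255,255,0),-1,cv2.LINE_AA,4)
c=im[60:220,150:350];cv2.imwrite("pics/p3.png",cv2.resize(c,(800,600*800//750 if 0 else 600),interpolation=2)[:,:,::-1])
E
```

```text
time_s: 8.4
ee_pos: [358.1, -269.5, 275.3]
ee_rot: [-180.0, 45.1, 1.9]
force: [0.3, 0.0, -2.0]
gripper_width: 59.7
[-24.7  26.4  82.3 -20.  111.9  62.8] [ 358.09793944 -269.46579015  275.32560347] [-179.9925303    45.06277715    1.91374161]
[[ 0.706  0.033 -0.707]
 [ 0.024 -0.999 -0.024]
 [-0.708 -0.    -0.706]]
```

View pics/p3.png

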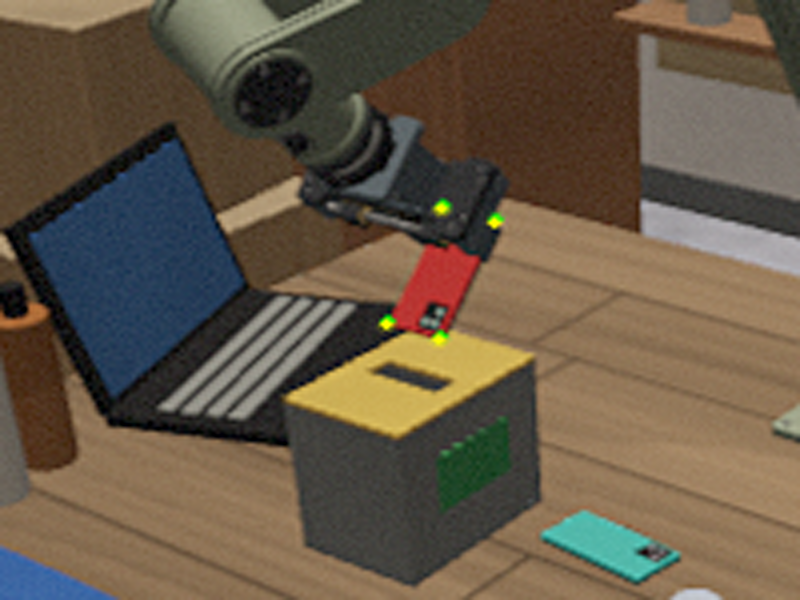

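Shown: the phone is held as modelled, its front corners at crop (388,322) and (440,338). It is lined up above the slot at crop (412,375). Inserting along its length.

```bash
python3 -m jog '[{"dx":-0.002,"dy":0,"dz":-0.020,"wx":0,"wy":0,"wz":0,"grip":0.3},{"dx":0,"dy":0,"dz":-0.012,"wx":0,"wy":0,"wz":0,"grip":0.3},{"dx":0.0075,"dy":0.00025,"dz":-0.0075,"wx":0,"wy":0,"wz":0,"grip":0.3},{"dx":0.0075,"dy":0.00025,"dz":-0.0075,"wx":0,"wy":0,"wz":0,"grip":0.3},{"dx":0.0075,"dy":0.00025,"dz":-0.0075,"wx":0,"wy":0,"wz":0,"grip":0.3},{"dx":0,"dy":0,"dz":0,"wx":0,"wy":0,"wz":0,"grip":0.3}]'
python3 - <<'E'
from h import *
s=env.state();print(s["ee_pos"])
a=env.grab_frame("scene")[110:190,200:300];b=env.grab_frame("top")[170:290,400:520]
cv2.imwrite("pics/p4.png",np.hstack([cv2.resize(a,(400,320),interpolation=2),cv2.resize(b,(320,320),interpolation=2)])[:,:,::-1])
E
```

```text
time_s: 9.05
ee_pos: [380.2, -266.8, 219.5]
ee_rot: [-179.9, 45.0, 2.1]
force: [0.2, 0.5, -2.1]
gripper_width: 59.5
[ 380.19394359 -266.8453877   219.48653059]
```

View pics/p4.png

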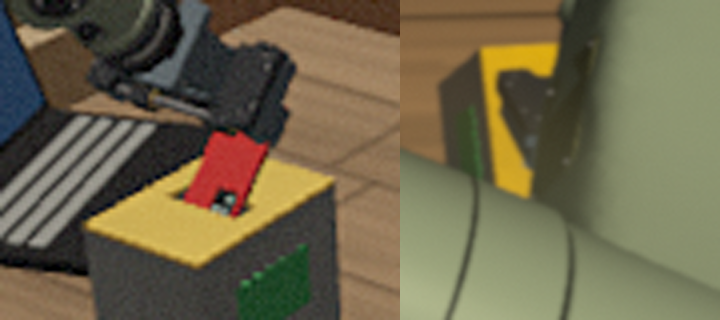

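Shown: the phone tip is entering the slot, centred and with no force. Continuing to past the middle.

```bash
python3 -m jog '[{"dx":0.0072,"dy":0,"dz":-0.0073,"wx":0,"wy":0,"wz":0,"grip":0.3},{"dx":0.0072,"dy":0,"dz":-0.0073,"wx":0,"wy":0,"wz":0,"grip":0.3},{"dx":0.0072,"dy":0,"dz":-0.0073,"wx":0,"wy":0,"wz":0,"grip":0.3},{"dx":0.0072,"dy":0,"dz":-0.0073,"wx":0,"wy":0,"wz":0,"grip":0.3},{"dx":0.0072,"dy":0,"dz":-0.0073,"wx":0,"wy":0,"wz":0,"grip":0.3},{"dx":0,"dy":0,"dz":0,"wx":0,"wy":0,"wz":0,"grip":0.3}]'
```

```text
time_s: 9.75
ee_pos: [415.6, -267.1, 182.5]
ee_rot: [-179.9, 45.1, 2.0]
force: [-0.4, -0.0, -1.7]
gripper_width: 59.8
```

Now release, let it drop, and retreat.

```bash
python3 -m jog '[{"dx":0,"dy":0,"dz":0,"wx":0,"wy":0,"wz":0,"grip":-0.6},{"dx":0,"dy":0,"dz":0,"wx":0,"wy":0,"wz":0,"grip":-0.6},{"dx":0,"dy":0,"dz":0,"wx":0,"wy":0,"wz":0,"grip":-0.6},{"dx":0,"dy":0,"dz":0,"wx":0,"wy":0,"wz":0,"grip":-0.6},{"dx":0,"dy":0,"dz":0,"wx":0,"wy":0,"wz":0,"grip":-0.6},{"dx":0,"dy":0,"dz":0,"wx":0,"wy":0,"wz":0,"grip":-0.6},{"dx":-0.014,"dy":0,"dz":0.014,"wx":0,"wy":0,"wz":0,"grip":-0.6},{"dx":-0.02,"dy":0,"dz":0.02,"wx":0,"wy":0,"wz":0,"grip":-0.6},{"dx":-0.025,"dy":0,"dz":0.025,"wx":0,"wy":0,"wz":0,"grip":-0.6}]'
python3 - <<'E'
from h import *
a=env.grab_frame("scene")
cv2.imwrite("pics/p5.png",cv2.resize(a[100:310,200:480],(800,600),interpolation=2)[:,:,::-1])
b=env.grab_frame("top");print("loose");blobs(b,[0,150,120],[6,255,255],box=(200,130,480,300),z=9)
print("sc");blobs(a,[0,150,120],[6,255,255],n="scene",box=(200,110,400,310),z=9,amin=15)
E
```

```text
time_s: 10.65
ee_pos: [355.4, -267.1, 242.9]
ee_rot: [-179.9, 45.1, 2.0]
force: [0.2, -0.3, 0.4]
gripper_width: 73.1
loose
[338. 191.] c [567.5  14.6] size [ 61.4 122.3] ang 78.2 bb [505. -25.] [631.  55.]
sc
[294. 241.] c [570.1  16.2] size [ 62.3 124.3] ang 78.0 bb [506. -25.] [637.  56.]
[260. 225.] c [ 568.1 -131.6] size [30.3 23.8] ang 40.9 bb [ 552. -145.] [ 582. -119.]
```

View pics/p5.png

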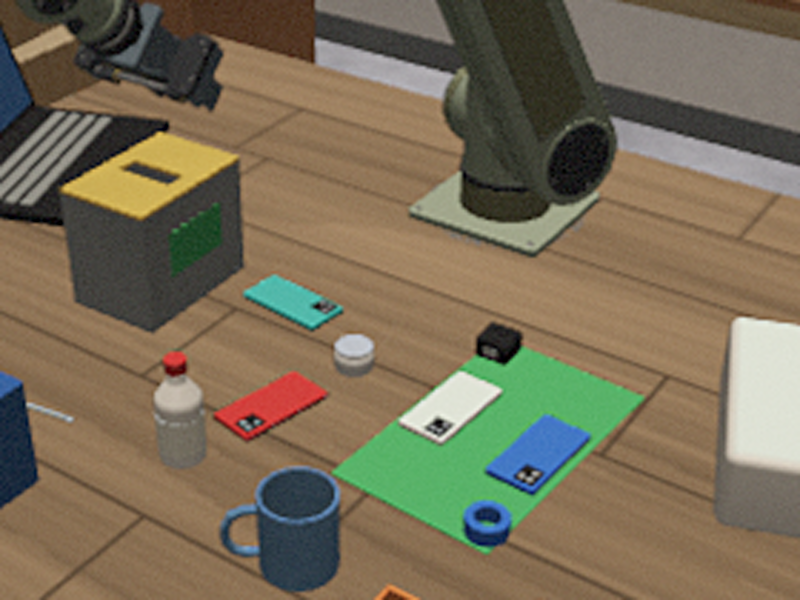

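Shown: the lid is clear and no red sticks out of the slot. The row phone is inside, and blue, white, tape and charger are undisturbed. Now the loose phone.

```bash
python3 -m jog '[{"dx":0.0176,"dy":0.029,"dz":0,"wx":0.0037,"wy":-0.1122,"wz":0,"grip":-0.67},{"dx":0.0176,"dy":0.029,"dz":0,"wx":0.0037,"wy":-0.1122,"wz":0,"grip":-0.67},{"dx":0.0176,"dy":0.029,"dz":0,"wx":0.0037,"wy":-0.1122,"wz":0,"grip":-0.67},{"dx":0.0176,"dy":0.029,"dz":0,"wx":0.0037,"wy":-0.1122,"wz":0,"grip":-0.67},{"dx":0.0176,"dy":0.029,"dz":-0.025,"wx":0.0037,"wy":-0.1122,"wz":0,"grip":-0.67},{"dx":0.0176,"dy":0.029,"dz":-0.025,"wx":0.0037,"wy":-0.1122,"wz":0,"grip":-0.67},{"dx":0.0176,"dy":0.029,"dz":-0.025,"wx":0.0037,"wy":-0.1122,"wz":0,"grip":-0.67},{"dx":0.0176,"dy":0.029,"dz":-0.025,"wx":0,"wy":0,"wz":-0.08,"grip":-0.67},{"dx":0.0176,"dy":0.029,"dz":-0.025,"wx":0,"wy":0,"wz":-0.08,"grip":-0.67},{"dx":0.0176,"dy":0.029,"dz":-0.025,"wx":0,"wy":0,"wz":-0.08,"grip":-0.67}]'
python3 - <<'E'
from h import *
a=env.grab_frame("scene")[180:280,230:350];b=env.grab_frame("top")[180:270,400:520]
cv2.imwrite("pics/p6.png",np.hstack([cv2.resize(a,(400,333),interpolation=2),cv2.resize(b,(400,333),interpolation=2)])[:,:,::-1])
E
```

```text
time_s: 11.75
ee_pos: [532.6, 24.2, 91.8]
ee_rot: [-180.0, -0.0, -12.0]
force: [1.0, -0.1, -0.6]
gripper_width: 75.9
```

View pics/p6.png

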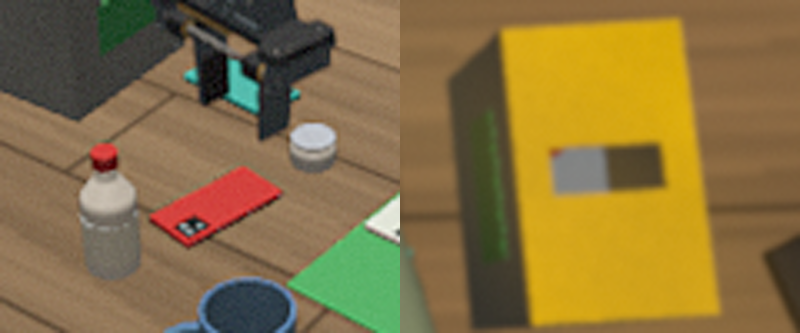

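Shown: the loose red phone lies clear between the fingers and the spray. Through the slot a red corner is visible down at its +x/+y corner, so phone one is inside and not blocking. Lowering and gripping.

```bash
python3 -m jog '[{"dx":-0.001,"dy":-0.001,"dz":-0.03,"wx":0,"wy":0,"wz":0,"grip":-0.67},{"dx":0,"dy":0,"dz":-0.03,"wx":0,"wy":0,"wz":0,"grip":-0.67},{"dx":0,"dy":0,"dz":-0.02,"wx":0,"wy":0,"wz":0,"grip":-0.67},{"dx":0,"dy":0,"dz":-0.009,"wx":0,"wy":0,"wz":0,"grip":-0.67},{"dx":0,"dy":0,"dz":0,"wx":0,"wy":0,"wz":0,"grip":0},{"dx":0,"dy":0,"dz":0,"wx":0,"wy":0,"wz":0,"grip":0.3},{"dx":0,"dy":0,"dz":0,"wx":0,"wy":0,"wz":0,"grip":0.3},{"dx":0,"dy":0,"dz":0,"wx":0,"wy":0,"wz":0,"grip":0.3},{"dx":0,"dy":0,"dz":0,"wx":0,"wy":0,"wz":0,"grip":0.3}]' 35
```

```text
time_s: 12.75
ee_pos: [531.8, 21.7, 5.0]
ee_rot: [-180.0, -0.2, -11.8]
force: [-0.1, -0.4, 4.2]
gripper_width: 59.4
```

```bash
python3 -m jog '[{"dx":0,"dy":0,"dz":0.01,"wx":0,"wy":0,"wz":0,"grip":0.3},{"dx":0,"dy":0,"dz":0.02,"wx":0,"wy":0,"wz":0,"grip":0.3},{"dx":0,"dy":0,"dz":0.04,"wx":0,"wy":0,"wz":0,"grip":0.3},{"dx":0,"dy":0,"dz":0.04,"wx":0,"wy":0,"wz":0,"grip":0.3},{"dx":0,"dy":0,"dz":0.045,"wx":0,"wy":0,"wz":0,"grip":0.3},{"dx":0,"dy":0,"dz":0.045,"wx":0,"wy":0,"wz":0,"grip":0.3},{"dx":0,"dy":0,"dz":0.045,"wx":0,"wy":0,"wz":0,"grip":0.3},{"dx":0,"dy":0,"dz":0.027,"wx":0,"wy":0,"wz":0.08,"grip":0.3},{"dx":0,"dy":0,"dz":0,"wx":0,"wy":0,"wz":0.08,"grip":0.3},{"dx":0,"dy":0,"dz":0,"wx":0,"wy":0,"wz":0.08,"grip":0.3}]'
```

```text
time_s: 13.75
ee_pos: [530.6, 21.9, 277.6]
ee_rot: [180.0, -0.1, 2.1]
force: [0.2, 0.4, -2.1]
gripper_width: 59.3
```

```bash
python3 -m jog '[{"dx":-0.0175,"dy":-0.029,"dz":0,"wx":-0.0026,"wy":0.0785,"wz":0,"grip":0.3},{"dx":-0.0175,"dy":-0.029,"dz":0,"wx":-0.0026,"wy":0.0785,"wz":0,"grip":0.3},{"dx":-0.0175,"dy":-0.029,"dz":0,"wx":-0.0026,"wy":0.0785,"wz":0,"grip":0.3},{"dx":-0.0175,"dy":-0.029,"dz":0,"wx":-0.0026,"wy":0.0785,"wz":0,"grip":0.3},{"dx":-0.0175,"dy":-0.029,"dz":0,"wx":-0.0026,"wy":0.0785,"wz":0,"grip":0.3},{"dx":-0.0175,"dy":-0.029,"dz":0,"wx":-0.0026,"wy":0.0785,"wz":0,"grip":0.3},{"dx":-0.0175,"dy":-0.029,"dz":0,"wx":-0.0026,"wy":0.0785,"wz":0,"grip":0.3},{"dx":-0.0175,"dy":-0.029,"dz":0,"wx":-0.0026,"wy":0.0785,"wz":0,"grip":0.3},{"dx":-0.0175,"dy":-0.029,"dz":0,"wx":-0.0026,"wy":0.0785,"wz":0,"grip":0.3},{"dx":-0.0175,"dy":-0.029,"dz":0,"wx":-0.0026,"wy":0.0785,"wz":0,"grip":0.3}]'
python3 - <<'E'
from h import *
from scipy.spatial.transform import Rotation as Ro
s=env.state();print(s["qpos"].round(1),s["ee_pos"],s["ee_rot"])
R=Ro.from_euler("xyz",s["ee_rot"],degrees=True).as_matrix()
im=env.grab_frame("scene").copy()
for z in(-6.5,-2.5):
  for k in((61,30),(61,-30)):
    P=s["ee_pos"]+R@np.array([38+k[0],k[1],z]);u=proj("scene",P)[0];cv2.circle(im,tuple(np.int32(u*16)),12,(0,255,0) if z<-4 else (255,255,0),-1,cv2.LINE_AA,4)
c=im[90:190,190:310];cv2.imwrite("pics/p7.png",cv2.resize(c,(720,600),interpolation=2)[:,:,::-1])
E
```

```text
time_s: 14.75
ee_pos: [355.4, -269.2, 276.3]
ee_rot: [-180.0, 45.1, 2.0]
force: [-0.3, 0.4, -2.6]
gripper_width: 59.3
[-24.8  26.2  82.6 -20.  111.8  62.7] [ 355.42358759 -269.18074098  276.34007677] [-179.96344617   45.05550671    1.95347151]
```

View pics/p7.png

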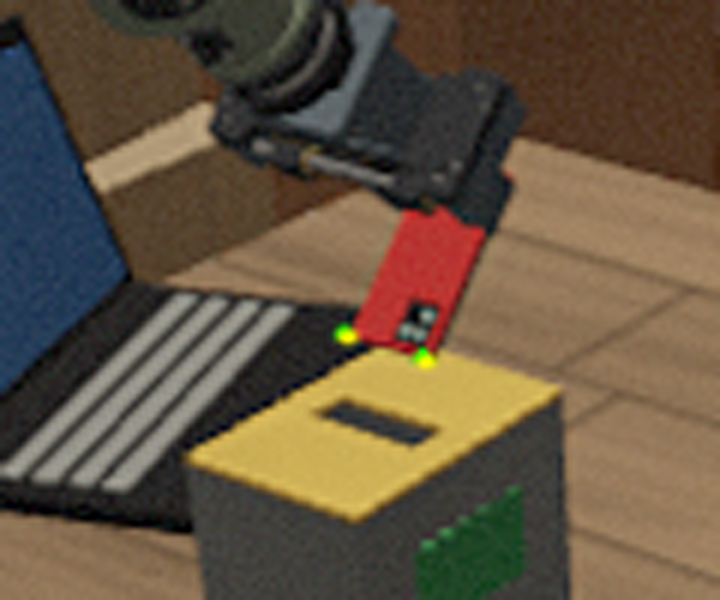

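Shown: the phone is held tilted above the slot. Its front corners at crop (355,335) and (437,352) sit about 1.5 px right of the prediction. I'll quantify that before inserting.

```bash
python3 - <<'E'
from h import *
from scipy.spatial.transform import Rotation as Ro
s=env.state();p=s["ee_pos"];R=Ro.from_euler("xyz",s["ee_rot"],degrees=True).as_matrix()
n="scene";c=env.get_calibration(n);Rc=np.array(c["R"]);C=-Rc.T@np.array(c["t"])
im=env.grab_frame(n);hsv=cv2.cvtColor(im,cv2.COLOR_RGB2HSV)
m=cv2.inRange(hsv,np.array([0,120,60]),np.array([8,255,255]))|cv2.inRange(hsv,np.array([172,120,60]),np.array([180,255,255]))
k=np.zeros_like(m);k[110:155,235:285]=1;m=cv2.morphologyEx(m*k,cv2.MORPH_CLOSE,np.ones((5,5)))
cnt=max(cv2.findContours(m,0,1)[0],key=cv2.contourArea)[:,0]
q=cv2.approxPolyDP(cnt[:,None],2.0,True)[:,0];print(q.tolist())
for y in range(124,149,3):
    x=np.where(m[y])[0];
    o=[]
    for u,yy in((x.min()-.5,30),(x.max()+.5,-30)):
        d=np.array([(u-c["cx"])/c["fx"],(y-c["cy"])/c["fy"],1])@Rc
        # side edges: intersect with plane tool y = +-30
        for sgn in(30,-30):
            t=(sgn-(C-p)@R[:,1])/(d@R[:,1]);o.append((R.T@(C+t*d-p)).round(1)[[0,2]].tolist())
    print(y,x.min(),x.max(),o)
print(proj(n,[p+R@np.array([99,a,b]) for a in(30,-30) for b in(-6,-2,2,5)]).round(1).tolist())
E
```

```text
[[270, 129], [262, 124], [256, 125], [248, 146], [261, 149]]
124 262 262 [[1.8, 21.9], [22.9, -54.1], [-0.7, 27.2], [20.5, -49.2]]
127 256 266 [[25.1, -2.4], [44.8, -77.0], [-1.8, 55.9], [19.5, -22.2]]
130 255 269 [[36.2, -0.7], [55.3, -75.4], [-0.3, 79.8], [20.9, 0.4]]
133 253 268 [[49.7, -4.1], [68.0, -78.7], [11.3, 81.6], [31.9, 2.1]]
136 252 267 [[60.8, -2.4], [78.5, -77.1], [23.0, 83.4], [42.8, 3.7]]
139 251 265 [[71.9, -0.7], [89.0, -75.5], [37.1, 79.5], [56.1, 0.1]]
142 249 264 [[85.3, -4.2], [101.5, -78.7], [48.7, 81.3], [67.1, 1.8]]
145 248 263 [[96.4, -2.5], [112.0, -77.1], [60.4, 83.1], [78.0, 3.5]]
148 256 261 [[87.9, 46.4], [104.0, -31.1], [74.3, 79.3], [91.2, -0.1]]
[[246.7, 145.3], [247.3, 145.7], [247.9, 146.1], [248.3, 146.5], [259.8, 149.4], [260.3, 149.8], [260.9, 150.2], [261.3, 150.5]]
```

Phone mid-plane is about 1 mm behind the tips, so 1.5 mm off the first grip, with no tilt slip. I'll shift +x by 1–2 mm. Start of insertion:

```bash
python3 -m jog '[{"dx":0.0025,"dy":0.0005,"dz":-0.020,"wx":0,"wy":0,"wz":0,"grip":0.3},{"dx":0,"dy":0,"dz":-0.012,"wx":0,"wy":0,"wz":0,"grip":0.3},{"dx":0.0075,"dy":0.00025,"dz":-0.0075,"wx":0,"wy":0,"wz":0,"grip":0.3},{"dx":0.0075,"dy":0.00025,"dz":-0.0075,"wx":0,"wy":0,"wz":0,"grip":0.3},{"dx":0.0075,"dy":0.00025,"dz":-0.0075,"wx":0,"wy":0,"wz":0,"grip":0.3},{"dx":0.0075,"dy":0.00025,"dz":-0.0075,"wx":0,"wy":0,"wz":0,"grip":0.3},{"dx":0,"dy":0,"dz":0,"wx":0,"wy":0,"wz":0,"grip":0.3}]'
python3 - <<'E'
from h import *
a=env.grab_frame("scene")[110:190,200:300]
cv2.imwrite("pics/p8.png",cv2.resize(a,(600,480),interpolation=2)[:,:,::-1])
E
```

```text
time_s: 15.55
ee_pos: [389.4, -266.5, 212.7]
ee_rot: [-179.9, 45.0, 2.0]
force: [-0.8, -0.2, -1.9]
gripper_width: 59.5
```

View pics/p8.png

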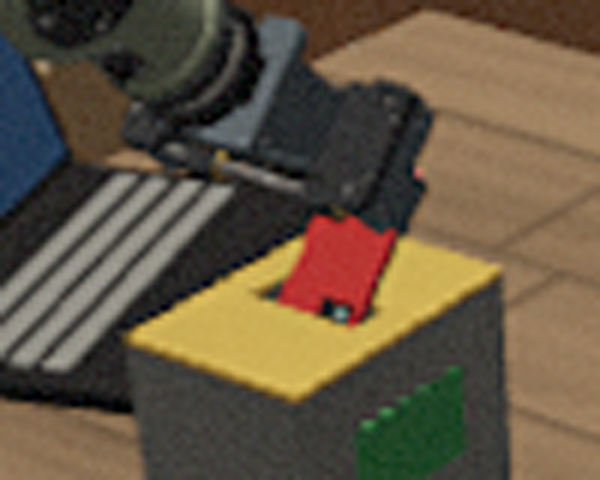

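Shown: the second phone is entering the slot, centred, with no contact force. Pushing on another 40 mm.

```bash
python3 -m jog '[{"dx":0.0072,"dy":0,"dz":-0.0072,"wx":0,"wy":0,"wz":0,"grip":0.3},{"dx":0.0072,"dy":0,"dz":-0.0072,"wx":0,"wy":0,"wz":0,"grip":0.3},{"dx":0.0072,"dy":0,"dz":-0.0072,"wx":0,"wy":0,"wz":0,"grip":0.3},{"dx":0.0072,"dy":0,"dz":-0.0072,"wx":0,"wy":0,"wz":0,"grip":0.3},{"dx":0,"dy":0,"dz":0,"wx":0,"wy":0,"wz":0,"grip":0.3}]'
```

```text
time_s: 16.1
ee_pos: [417.9, -266.6, 183.7]
ee_rot: [-179.9, 45.1, 2.0]
force: [-0.2, 0.3, -2.7]
gripper_width: 59.6
```

```bash
python3 -m jog '[{"dx":0,"dy":0,"dz":0,"wx":0,"wy":0,"wz":0,"grip":-0.6},{"dx":0,"dy":0,"dz":0,"wx":0,"wy":0,"wz":0,"grip":-0.6},{"dx":0,"dy":0,"dz":0,"wx":0,"wy":0,"wz":0,"grip":-0.6},{"dx":0,"dy":0,"dz":0,"wx":0,"wy":0,"wz":0,"grip":-0.6},{"dx":0,"dy":0,"dz":0,"wx":0,"wy":0,"wz":0,"grip":-0.6},{"dx":0,"dy":0,"dz":0,"wx":0,"wy":0,"wz":0,"grip":-0.6},{"dx":-0.014,"dy":0,"dz":0.014,"wx":0,"wy":0,"wz":0,"grip":-0.6},{"dx":-0.02,"dy":0,"dz":0.02,"wx":0,"wy":0,"wz":0,"grip":-0.6},{"dx":-0.025,"dy":0,"dz":0.025,"wx":0,"wy":0,"wz":0,"grip":-0.6},{"dx":-0.01,"dy":0,"dz":0.04,"wx":0,"wy":0,"wz":0,"grip":-0.6}]'
python3 -m jog '[{"dx":0,"dy":0.04,"dz":0.01,"wx":0,"wy":-0.1,"wz":0,"grip":-0.6},{"dx":0,"dy":0.04,"dz":0,"wx":0,"wy":-0.1,"wz":0,"grip":-0.6},{"dx":0,"dy":0.04,"dz":0,"wx":0,"wy":-0.1,"wz":0,"grip":-0.6},{"dx":0,"dy":0.04,"dz":0,"wx":0,"wy":-0.1,"wz":0,"grip":-0.6},{"dx":0,"dy":0.04,"dz":0,"wx":0,"wy":-0.1,"wz":0,"grip":-0.6},{"dx":0,"dy":0.03,"dz":0,"wx":0,"wy":-0.1,"wz":0,"grip":-0.6},{"dx":0,"dy":0,"dz":0,"wx":0,"wy":0,"wz":0,"grip":-0.6},{"dx":0,"dy":0,"dz":0,"wx":0,"wy":0,"wz":0,"grip":-0.6}]'
python3 - <<'E'
from h import *
a=env.grab_frame("scene")[100:310,200:480];b=env.grab_frame("top")[170:290,400:520]
A=cv2.resize(a,(560,420),interpolation=2);B=cv2.copyMakeBorder(cv2.resize(b,(240,240),interpolation=2),0,180,0,0,0)
cv2.imwrite("pics/p9.png",np.hstack([A,B])[:,:,::-1])
s0=cv2.imread("pics/scene0.png")[:,:,::-1].copy();s1=env.grab_frame("scene")
for im in(s0,s1):
    print("blue");blobs(im,[105,120,80],[125,255,255],n="scene",box=(350,240,420,295),z=12)
    print("white");blobs(im,[0,0,175],[180,60,255],n="scene",box=(335,225,380,256),z=12)
    print("red");blobs(im,[0,150,120],[6,255,255],n="scene",box=(200,110,400,310),z=9,amin=15)
E
```

```text
time_s: 17.1
ee_pos: [345.8, -266.2, 284.3]
ee_rot: [-179.8, 45.3, 2.1]
force: [0.9, -0.1, 0.4]
gripper_width: 72.5
time_s: 17.9
ee_pos: [347.8, -36.8, 294.7]
ee_rot: [178.8, 10.6, 1.5]
force: [0.3, -0.6, -0.3]
gripper_width: 72.9
blue
[370. 283.] c [604.6 320. ] size [58.9 43.6] ang 35.1 bb [575. 294.] [636. 341.]
[388. 258.] c [476.1 307.7] size [ 58.3 123.1] ang 87.1 bb [414. 277.] [539. 340.]
white
[357. 242.] c [457.6 186.7] size [ 61.  124.4] ang 86.7 bb [395. 154.] [521. 219.]
red
[371. 251.] c [468.  245.7] size [ 58.1 122.1] ang 85.7 bb [406. 213.] [531. 278.]
[294. 241.] c [570.   16.2] size [ 62.6 124.3] ang 77.8 bb [506. -25.] [637.  57.]
[260. 225.] c [ 568.1 -131.6] size [30.3 23.8] ang 40.9 bb [ 552. -145.] [ 582. -119.]
blue
[370. 283.] c [604.6 320. ] size [58.9 43.6] ang 35.1 bb [575. 294.] [636. 343.]
[388. 259.] c [476.1 308. ] size [ 57.8 123.1] ang 87.1 bb [414. 277.] [539. 340.]
white
[357. 242.] c [457.9 186.5] size [ 61.  124.4] ang 86.8 bb [396. 154.] [521. 219.]
red
[261. 225.] c [ 568.1 -131.6] size [30.3 23.8] ang 40.9 bb [ 552. -145.] [ 580. -119.]
```

View pics/p9.png

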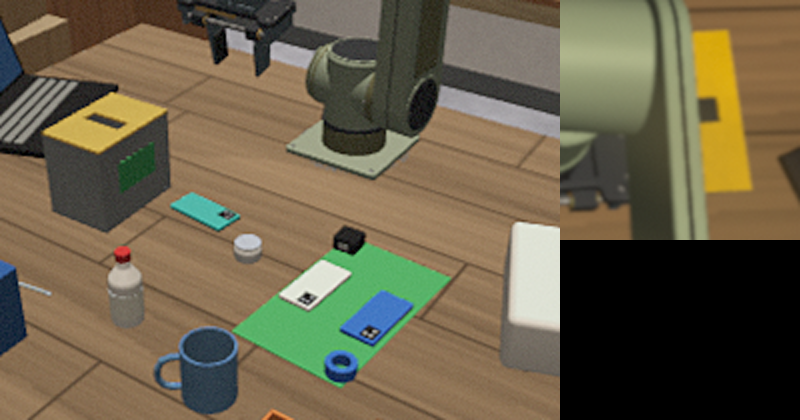

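Shown: no red phone is left on the bench or lid, the slot is clear, and everything else is in place. Handing in.

```bash
python3 -c "
from workcell import env
env.job_done()"
```

```text
the job is handed in; nothing more can be done
```

Both red phones are through the slot and inside the collection box, and I handed the job in at about 18 s of the 72 s allowed.

- **Row phone:** I slid it about 135 mm along +x out of the row, gripped it near its rear end and let it go just past its middle at a 45° dip. It dropped in.
- **Loose phone:** I picked it up and posted it the same way. This grip held it only by the finger tips (TCP 5.0 mm up instead of the intended 2.8 mm), so I shifted the insertion about 1.5 mm in +x. It went in without contact force.

**Last checks:**
- The final scene picture shows no red on the bench, in the row or on the lid, and the slot is clear.
- The blue and white phones and the tape measure within 0.5 mm of their starting positions. The charger, spray, tin, mug and turquoise phone look unmoved.
- Wrist-force readings after each move stayed under about 5 N.
- I saw a corner of the first phone through the slot from above. For the second, the arm blocked part of the top view, so that it is fully inside rests on the scene view and the empty slot.

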